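# Swing out the wall hook and hang up the blue check weight

### The arm

A 6-joint arm with a two-finger parallel gripper is mounted at the origin on a cart in front of the work surface, level with it; the furniture and walls round the work are solid. World frame = base frame: x ahead of the robot, y to its left, z up, the work surface at z = 0. Lengths are in m, angles in rad, forces in N, time in s.
With the tool pointing down it reaches from about 0.325 to 0.775 m from the base axis. Payload 5.5 kg.
Tool frame: the origin (TCP) lies midway between the tips of the shut fingers; the grasp point (between the pads) lies 19 mm behind it; x points along the fingers, y is the direction in which the jaws open and shut, and the axes are right-handed (so a half turn about x gives the same grasp; the last joint's range is limited). The gripper opens to 88 mm and grips with 3 to 60 N. Pads are 20 mm wide; open, the fingers measure 115 mm over their backs; the gripper's body (75 mm by 178 mm) begins 61 mm behind the grasp point.
Start: joints at [1.239, 0.091, 1.231, -0, 1.82, -0.057], TCP at [0.163, 0.578, 0.223] pointing down, gripper open.
Joint ranges: [-2.87, 2.87], [-0.86, 2.18], [0.17, 2.46], [-1.51, 4.65], [0.06, 2.69], [-2.65, 2.65]. Speed limits (rad/s): [2.57, 2.57, 3.01, 3.14, 3.14, 3.14].

### API

Orientations are given as a rotation vector (axis times angle).
In Python, from plant import state, camera, sign_off gives the robot as it stands.
- The arm moves only by the tool apply_moves, never from a script. Its argument "plan" is one flat list of numbers, 7 for each row, row after row: the shift along the tool's x, y, z as a fraction of full scale, then the turn, a rotation vector about the tool's x, y, z as a fraction of full scale, then the gripper's target within -1 to 1 (shut at 1, half-way at 0, fully open at -1). A call has exactly 5 rows; each row is the pose to reach, as a shift and turn from the pose measured when the call began, along the tool's axes at that moment; what a row does not reach only later rows make up. Full scale, the value 1, is 1 m for a shift and 45 degrees for a turn. A row lasts 1/8 s, in which the tool goes at most 62.5 mm and 10.7 degrees, less where a joint would pass 70% of its speed; a pose out of reach is approached as far as the arm can. A call with a number of a shift or a turn outside -1 to 1 is refused whole. A call with a gripper value outside its range is refused whole. The fingers move at their own pace and stop on an object; the grip force is fixed at half the most. Time passes only in rows, so rows that repeat a pose let the fingers close, or fill a call up. It gives the time, the measured TCP pose, the force and the opening at its end, in the units of the state.
- state(): the state, without advancing time (a new reading comes with each control period).
- camera(name): name is "side" or "top"; returns a dict with "pixels" (384x512x3 uint8, red, green, blue), "z_map" (384x512 float32, m along the optical axis (not along the pixel's ray), 0 where there is no reading), "intrinsics" (3x3 intrinsics, pixels), "R" (3x3) and "t" (3): a world point X has camera coordinates R X + t. Camera axes: x right, y down, z forward; pixel columns grow to the right and rows downward; lengths in m; the calibration is good to about 2 mm. A picture is of the moment at which its call begins.
- sign_off(): hands the job in, once; it reports no verdict.
The state is a dict: "time_s": time; "joints": joint angles; "qvel": joint speeds; "joint_efforts": joint torques, N m; "eef_pos": TCP position; "tool_rot": TCP orientation; "wrist_force": force on the tool from outside, world axes, zero at the start; "moment": the same for the moment, N m; "grip_width": finger opening in m.
Only numpy, scipy, OpenCV 4.12 (cv2) and the standard library are available. Lean on these libraries where they do the work, as an engineer would, in place of code of your own. Each camera call takes 0.05 s, during which the arm holds its last target.

### The job

Swing the folded hook of the white hook board all the way out, so that it stands square to its board, then hang the blue check weight on it by its handle and let go, so that it hangs there still. Leave the yellow check weight standing where it is.

Things in the scene. Friction and masses are not known exactly. Their poses are not given: they have to be found in the camera images.
- stand: White hook board, fixed, on a dark foot plate. Origin: on the worktop under the hook's hinge axis; own x points from the hook into the board (roughly away from the robot), z up. Board front 20 mm behind the hinge axis. Post behind the hinge 44 mm wide, 214 mm high; the board beside it (y -22 to -155 mm) only 150 mm high: free room before and behind the folded hook above it.
- hinge (a point): Point on the hook's vertical hinge axis at the height of the middle of the hook's bar, 200 mm above the worktop.
- hook (a joint): Swing of the hook about its vertical hinge, rad: 0 = folded flat, bar along the board towards the stand's -y; 1.571 = fully out at its stop, bar towards the stand's -x (square to the board, towards the robot). Opens clockwise seen from above. Starts at 0 to 0.25. Stiff (0.12 N m), stays where it is left.
- seat (a point): Point on top of the hook's bar, 55 mm from the hinge axis, where a load should hang. The frame turns with the hook: its -y runs out along the bar to the tip, z is up. The bar is steel, round, 10 mm thick, level, its middle 200 mm above the worktop.
- tip (a point): Centre of the red ball, 15 mm in diameter, on the hook's short upturned end, 97 mm from the hinge axis and 15 mm above the middle of the bar (ball top 222.5 mm above the worktop). Frame as for seat.
- blue_weight: Check weight to hang, 0.35 to 0.65 kg: steel disc 56 mm across, 36 mm high, blue band, blue square strap handle on top; 96 mm high in all. Origin: centre of the underside, z up. Handle 48 mm wide along own y (grip its sides), 16 mm deep along own x; its window, open along x, is 36 mm wide and from 36 to 86 mm above the underside.
- blue_weight_bar (a point): Middle of the underside of the blue weight's handle bar, 86 mm above the weight's underside; rests on the hook's bar when hung.
- yellow_weight: The other check weight, alike but with yellow band and handle; origin at the centre of its underside. Must stay where it stands.
There are look-alikes about, which are no part of the job. Several things look just like the blue_weight: the one meant starts nearest to the robot's base.

How it is judged:
By the outcome, as a careful person would: the job done as asked, in the order asked, and still so for the second after the job is handed in, with the robot touching nothing.
It also fails if it takes over 64 s, if anything falls off the work surface, if the arm or the gripper's body presses on something with over 40 N, if the wrist force passes 120 N, or if a joint passes its speed limit or range.

## Working session

There is one attempt and no reset: what is moved stays moved. The work goes in short steps, Python scripts to look and compute and a tool call to move; the robot and the scene stay as the last step left them, time stands still between calls to the robot, and variables do not carry over. Pictures are saved under pics/ and viewed, and the job is handed in when it is done.

Besides the shell and the picture viewer there is one more tool, called after "Emit:" as a command line: name --argument value ..., lists and objects as JSON in quotes. apply_moves: Moves the arm, as the interface text tells. Its arguments: {"type":"object","properties":{"plan":{"type":"array"}},"required":["plan"]}

```bash
mkdir -p pics; cat > h.py <<'E'
import numpy as np, cv2
from plant import state, camera, sign_off
from scipy.spatial.transform import Rotation as Ro
def pt(c,u,v,z=None):
    K,R,t=c["intrinsics"],c["R"],c["t"]
    d=np.linalg.inv(K)@[u,v,1.]
    if z is None:
        return R.T@(d*c["z_map"][int(v),int(u)]-t)
    o=-R.T@t; w=R.T@d
    return o+w*(z-o[2])/w[2]
def save(c,n,box=None,s=1):
    im=c["pixels"][:,:,::-1]
    if box: im=im[box[1]:box[3],box[0]:box[2]]
    cv2.imwrite("pics/"+n,cv2.resize(im,None,fx=s,fy=s,interpolation=cv2.INTER_NEAREST))
E
python3 - <<'E'
from h import *
s=state();print({k:np.round(v,3) for k,v in s.items()})
for n in("top","side"):
    c=camera(n);save(c,n+"0.png",s=1.5);print(n,(-c["R"].T@c["t"]).round(3),c["R"].round(2).tolist())
    np.savez(n+"0.npz",**c)
E
```

```text
{'time_s': np.float64(0.0), 'joints': array([ 1.239,  0.092,  1.232, -0.   ,  1.82 , -0.057]), 'qvel': array([-0.001,  0.   , -0.001, -0.001, -0.   , -0.   ]), 'joint_efforts': array([-1.0000e-03, -4.4646e+01, -4.0644e+01,  7.0000e-02,  3.0000e-02,
       -0.0000e+00]), 'eef_pos': array([0.163, 0.577, 0.222]), 'tool_rot': array([ 0.214,  1.56 , -0.217]), 'wrist_force': array([ 0.38 ,  0.236, -0.508]), 'moment': array([ 0.018, -0.048, -0.02 ]), 'grip_width': np.float64(0.088)}
top [0.336 0.046 1.542] [[0.02, -1.0, 0.01], [-0.99, -0.02, -0.15], [0.15, -0.0, -0.99]]
side [0.523 1.175 0.61 ] [[-1.0, -0.01, -0.02], [0.01, 0.37, -0.93], [0.02, -0.93, -0.37]]
```

View pics/top0.png

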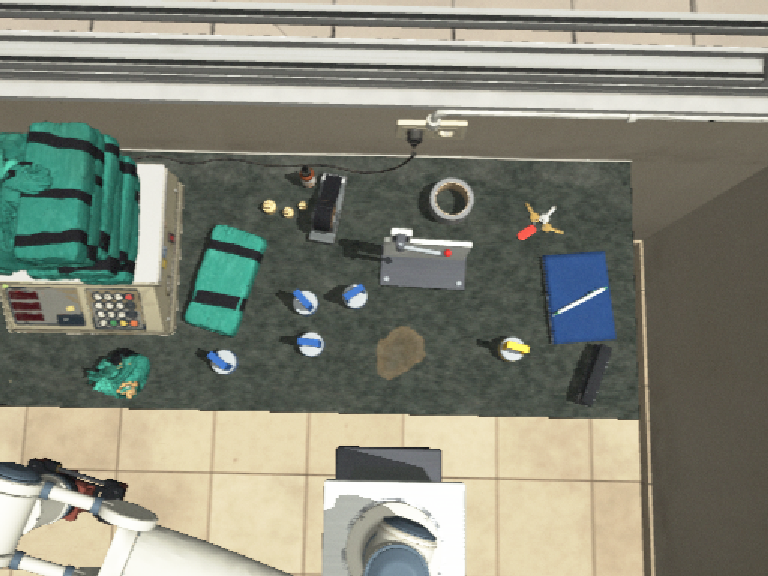

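View pics/side0.png

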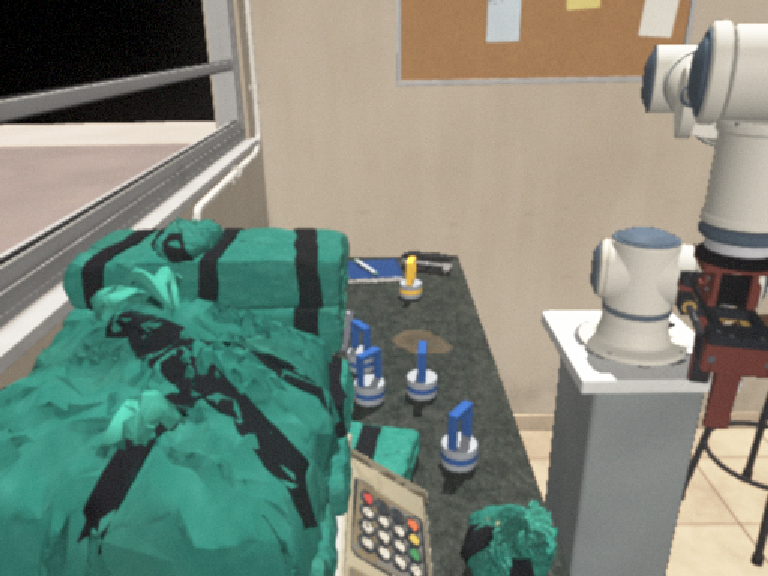

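The top view shows four blue-handled weights in the enlarged picture (divide by 1.5 for camera pixels): (222,361), (311,345), (305,301) and (355,295). The yellow weight is at (513,349). The hook's hinge is near (400,240) and its red ball near (448,254). I'll measure these next.

```bash
cat >> h.py <<'E'
def load(n): return dict(np.load(n))
def cloud(c):
    K,R,t=c["intrinsics"],c["R"],c["t"]
    h,w=c["z_map"].shape
    v,u=np.mgrid[:h,:w]
    P=np.stack([u,v,np.ones_like(u)],-1)@np.linalg.inv(K).T*c["z_map"][...,None]
    return (P-t)@R
def blobs(c,lo,hi,zmin=None,zmax=None,amin=8):
    hsv=cv2.cvtColor(c["pixels"],cv2.COLOR_RGB2HSV)
    m=cv2.inRange(hsv,lo,hi); P=cloud(c)
    if zmin is not None: m[(P[...,2]<zmin)|(P[...,2]>zmax)]=0
    n,l,st,ce=cv2.connectedComponentsWithStats(m,connectivity=8)
    return [(ce[i],st[i,4],P[l==i],np.argwhere(l==i)[:,::-1]) for i in range(1,n) if st[i,4]>=amin]
E
python3 - <<'E'
from h import *
c=load("top0.npz")
print("blue")
for col,lo,hi in(("blue",(105,120,60),(125,255,255)),("yel",(22,150,120),(32,255,255)),("red",(0,150,100),(6,255,255))):
  for ce,a,P,px in blobs(c,lo,hi,0.05,0.3,4):
    Q=P[P[:,2]>np.percentile(P[:,2],70)-0.01]
    r=cv2.minAreaRect(Q[:,:2].astype(np.float32)*1000)
    m=P.mean(0); print(col,ce.round(1),a,m.round(3),"dist",np.hypot(*m[:2]).round(3),"zmax",P[:,2].max().round(3),np.round(r[0],1),np.round(r[1],1),round(r[2],1))
save(c,"topcrop.png",(120,140,360,260),3.3)
c=load("side0.npz"); save(c,"sidecrop.png",(200,150,380,330),3)
for ce,a,P,px in blobs(c,(105,120,60),(125,255,255),0.03,0.12,4): print("side blue",ce.round(1),a,P.mean(0).round(3))
for ce,a,P,px in blobs(c,(0,150,100),(6,255,255),0.03,0.3,2): print("side red",ce.round(1),a,P.mean(0).round(3))
E
```

```text
blue
blue [235.  194.2] 67 [0.568 0.103 0.095] dist 0.577 zmax 0.1 [568.6 102.6] [14.6 46.5] 34.0
blue [201.1 199.2] 67 [0.549 0.214 0.093] dist 0.59 zmax 0.103 [550.  215.3] [45.5 13.9] 46.0
blue [204.9 227.4] 71 [0.456 0.198 0.094] dist 0.497 zmax 0.103 [456.2 200. ] [44.2 14.9] 85.6
blue [144.8 240. ] 79 [0.411 0.393 0.092] dist 0.569 zmax 0.102 [412.3 395.3] [46.8 15.5] 56.6
yel [338.2 229.2] 5 [ 0.459 -0.239  0.093] dist 0.518 zmax 0.098 [ 458.4 -238.4] [2.4 9.6] 81.5
yel [347.  233.8] 5 [ 0.445 -0.268  0.091] dist 0.519 zmax 0.1 [ 445.  -266.6] [13.2  1.8] 75.4
red [297.9 168.2] 18 [ 0.638 -0.095  0.194] dist 0.645 zmax 0.227 [633.9 -91. ] [ 8.9 12.6] 84.0
red [ 85.  197.5] 6 [0.545 0.594 0.104] dist 0.806 zmax 0.107 [545.  594.3] [9.5 3.6] 86.5
side blue [242.6 232.3] 376 [0.559 0.163 0.075]
side blue [280.6 239.5] 139 [0.457 0.213 0.077]
side blue [305.9 280.8] 316 [0.412 0.398 0.074]
side red [245.2 331.6] 13 [0.544 0.591 0.102]
```

View pics/topcrop.png

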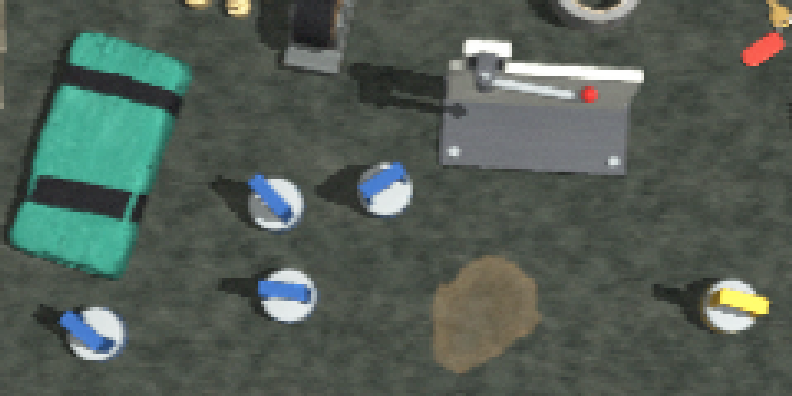

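View pics/sidecrop.png

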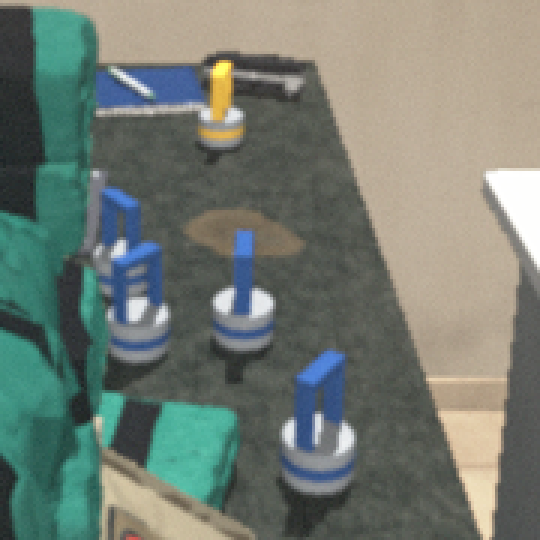

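The four blue look-alikes, in top camera pixels:

| Pixel | Distance from base (m) |
|---|---|
| (235,194) | 0.577 |
| (201,199) | 0.590 |
| (205,227) | 0.497 |
| (145,240) | 0.569 |

The nearest is (205,227), and the crop shows it (middle left) as a complete weight with its handle roughly along world y. The side view doesn't show the hook because the bag hides it. Next I'll measure the stand.

```bash
python3 - <<'E'
from h import *
c=load("top0.npz"); P=cloud(c)
save(c,"hookcrop.png",(245,140,325,200),10)
save(c,"wcrop.png",(180,205,230,250),10)
reg=np.zeros(P.shape[:2],bool); reg[140:185,245:325]=1
for a,b in((.205,.235),(.19,.205),(.14,.156)):
    m=reg&(P[...,2]>a)&(P[...,2]<b); Q=P[m]
    r=cv2.minAreaRect(Q[:,:2].astype(np.float32)*1000)
    print(a,b,m.sum(),np.round(r[0],1),np.round(r[1],1),round(r[2],1))
# pixel-plane casting of blobs
hsv=cv2.cvtColor(c["pixels"],cv2.COLOR_RGB2HSV)
for ce,a,Q,px in blobs(c,(105,120,60),(125,255,255),0.085,0.3,4):
    W=np.array([pt(c,u,v,.096)[:2] for u,v in px],np.float32)*1000
    r=cv2.minAreaRect(W); print("blue",ce.round(1),np.round(r[0],1),np.round(r[1],1),round(r[2],1))
print("ball",pt(c,297.9,168.2,.215))
E
```

```text
0.205 0.235 170 [657.7 -35.3] [126.3  44.7] 81.6
0.19 0.205 72 [651.1 -30.4] [112.7  30.7] 83.7
0.14 0.156 191 [671.6 -56.1] [185.1  13.3] 87.7
blue [235.1 194.1] [568.3 102.7] [14.9 46.2] 33.7
blue [200.6 198.6] [549.5 214.7] [47.4 14. ] 46.4
blue [204.6 227.4] [456.  198.3] [46.6 14.8] 86.0
blue [144.  239.5] [411.3 394.4] [47.5 16. ] 53.3
ball [ 0.63366618 -0.09233589  0.215     ]
```

View pics/hookcrop.png

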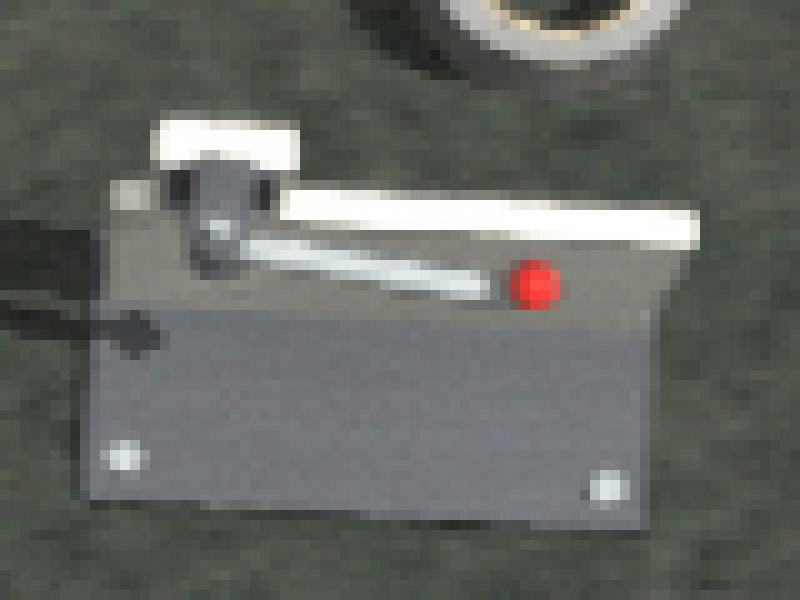

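View pics/wcrop.png

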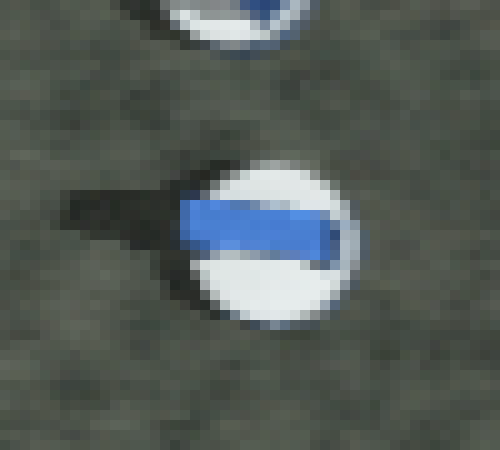

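```bash
python3 - <<'E'
from h import *
c=load("top0.npz")
f=lambda x,y,z: pt(c,245+x/10-.5,140+y/10-.5,z)[:2]*1000
ball=f(535,286,.215)
a=f(260,245,.205);b=f(480,286,.205); d=(b-a)/np.linalg.norm(b-a)
print("ball",ball,"bar dir",d,"hinge",ball-97*d)
print("head",f(215,240,.2),f(220,230,.215))
for p,q,z in(((300,190),(690,212),.15),((300,218),(690,247),.15),((155,118),(298,122),.214),((155,160),(298,170),.214),((95,497),(640,527),.008),((100,310),(650,320),.008)):
    A,B=f(*p,z),f(*q,z); e=B-A; print(A.round(1),B.round(1),np.degrees(np.arctan2(e[1],e[0])).round(2)+90)
print("bar ang",np.degrees(np.arctan2(d[1],d[0]))+90)
E
```

```text
ball [633.98614533 -92.64063564] bar dir [-0.16577636 -0.98616337] hinge [650.0664524    3.01721153]
head [649.75733034   5.22138864] [649.42267195   4.19907412]
[678.6 -23.5] [ 674.1 -149.3] -2.0400000000000063
[669.3 -23.6] [ 662.5 -149.3] -3.0900000000000034
[684.6  24.8] [684.3 -19.3] -0.37000000000000455
[671.3  24.5] [669.1 -19.5] -2.8299999999999983
[601.3  40. ] [ 594.7 -151.8] -1.9500000000000028
[668.4  39.6] [ 669.1 -155.1] 0.20000000000000284
bar ang -9.542337843906779
```

```bash
cat >> h.py <<'E'
def Rt(yaw): return Ro.from_euler('z',yaw,degrees=True)*Ro.from_rotvec([0,np.pi/2,0])
def rows(T,g):
    s=state(); R0=Ro.from_rotvec(s["tool_rot"]); p=np.array(s["eef_pos"])
    e=(R0*Ro.from_rotvec([0,-np.pi/2,0])).as_euler('zyx',degrees=True)
    print("t",round(float(s["time_s"]),2),"p",p.round(4),"yaw/tilt",e.round(2),"F",np.round(s["wrist_force"],1),"w",round(float(s["grip_width"]),4),"q",np.round(s["joints"],2))
    for x,y,z,yaw in T:
        d=R0.inv().apply(np.array([x,y,z])-p); w=(R0.inv()*Rt(yaw)).as_rotvec()/(np.pi/4)
        print(",".join(f"{k:.3f}" for k in np.r_[d,w])+f",{g}")
E
python3 - <<'E'
from h import *
rows([(.2,.55,.31,-10),(.25,.49,.33,-5),(.31,.43,.33,-4),(.36,.37,.33,-4),(.41,.31,.33,-4),(.665,-.08,.33,-4)],1)
E
```

```text
t 0.1 p [0.1627 0.5772 0.2216] yaw/tilt [-15.74   0.03  -0.09] F [ 0.1 -0.2  0.3] w 0.0877 q [ 1.24  0.09  1.23 -0.    1.82 -0.06]
-0.088,-0.016,0.043,-0.128,-0.000,0.002,1
-0.108,-0.060,0.108,-0.239,-0.000,0.002,1
-0.108,-0.102,0.182,-0.261,-0.000,0.002,1
-0.108,-0.146,0.246,-0.261,-0.000,0.002,1
-0.108,-0.190,0.311,-0.261,-0.000,0.002,1
-0.108,-0.496,0.662,-0.261,-0.000,0.002,1
```

Emit:
apply_moves --plan '[-0.06,-0.01,0.02,-0.1,0,0.002,1,-0.108,-0.04,0.06,-0.2,0,0.002,1,-0.108,-0.08,0.11,-0.261,0,0.002,1,-0.108,-0.12,0.16,-0.261,0,0.002,1,-0.108,-0.16,0.21,-0.261,0,0.002,1]'

```text
time_s: 0.72
eef_pos: [0.3164, 0.373, 0.3296]
tool_rot: [0.054, 1.57, -0.055]
wrist_force: [1.0, 0.4, -0.6]
grip_width: 0.0412
```

```bash
python3 - <<'E'
from h import *
rows([(.4,.3,.33,-4),(.665,-.08,.33,-4)],1)
E
```

```text
t 0.72 p [0.3164 0.373  0.3296] yaw/tilt [-3.97  0.02 -0.02] F [ 1.   0.4 -0.6] w 0.0412 q [ 0.8  -0.16  1.28  0.    2.02 -0.7 ]
-0.000,-0.067,0.088,0.001,-0.000,0.000,1
-0.000,-0.428,0.379,0.001,-0.000,0.000,1
```

Emit:
apply_moves --plan '[0,-0.04,0.03,0,0,0,1,0,-0.085,0.075,0,0,0,1,0,-0.13,0.115,0,0,0,1,0,-0.17,0.15,0,0,0,1,0,-0.21,0.19,0,0,0,1]'

```text
time_s: 1.35
eef_pos: [0.4921, 0.1487, 0.3294]
tool_rot: [0.054, 1.571, -0.055]
wrist_force: [0.5, 0.8, 0.2]
grip_width: 0.0005
```

Emit:
apply_moves --plan '[0,-0.045,0.04,0,0,0,1,0,-0.09,0.08,0,0,0,1,0,-0.13,0.115,0,0,0,1,0,-0.17,0.15,0,0,0,1,0,-0.21,0.18,0,0,0,1]'

```text
time_s: 1.98
eef_pos: [0.658, -0.0749, 0.3284]
tool_rot: [0.055, 1.572, -0.055]
wrist_force: [0.5, 0.6, 0.9]
grip_width: 0.0002
```

```bash
python3 - <<'E'
from h import *
rows([(.666,-.078,.32,-4),(.666,-.078,.28,-4),(.666,-.078,.23,-4),(.666,-.078,.18,-4)],1)
E
```

```text
t 1.98 p [ 0.658  -0.0749  0.3284] yaw/tilt [-3.99  0.1   0.01] F [0.5 0.6 0.9] w 0.0002 q [-0.16  0.33  0.77 -0.    2.05 -1.67]
0.008,-0.003,0.008,0.000,-0.002,-0.000,1
0.048,-0.003,0.008,0.000,-0.002,-0.000,1
0.098,-0.003,0.008,0.000,-0.002,-0.000,1
0.148,-0.003,0.008,0.000,-0.002,-0.000,1
```

Emit:
apply_moves --plan '[0.01,-0.003,0.008,0,-0.002,0,1,0.045,-0.003,0.008,0,-0.002,0,1,0.085,-0.003,0.008,0,-0.002,0,1,0.12,-0.003,0.008,0,-0.002,0,1,0.146,-0.003,0.008,0,-0.002,0,1]'

```text
time_s: 2.6
eef_pos: [0.6645, -0.0769, 0.1796]
tool_rot: [0.054, 1.573, -0.053]
wrist_force: [-0.0, -0.4, 0.2]
grip_width: 0.0005
```

```bash
python3 - <<'E'
from h import *
c=camera("top");save(c,"a1.png",(220,130,350,230),6)
H=np.array([.650,.0035]); r=.072; yaw=-2.3
T=[]
for th in (8,15,25,35,45,55,65,75,85,90,92):
    a=np.radians(th); off=.005+.010*np.cos(a)+.0135*np.sin(a)
    l=r*np.array([-np.sin(a),-np.cos(a)])+off*np.array([np.cos(a),-np.sin(a)])
    p=H+Ro.from_euler('z',yaw,degrees=True).as_matrix()[:2,:2]@l
    T.append((*p,.18,-4)); print(th,p.round(3))
rows(T,1)
E
```

```text
8 [ 0.654 -0.07 ]
15 [ 0.646 -0.071]
25 [ 0.635 -0.07 ]
35 [ 0.623 -0.066]
45 [ 0.612 -0.061]
55 [ 0.601 -0.054]
65 [ 0.592 -0.044]
75 [ 0.584 -0.032]
85 [ 0.579 -0.019]
90 [ 0.577 -0.012]
92 [ 0.577 -0.009]
t 2.65 p [ 0.6635 -0.0768  0.1757] yaw/tilt [-3.92  0.46  0.11] F [ 0.6 -0.  -3.6] w 0.0007 q [-0.17  0.28  1.1   0.    1.77 -1.67]
-0.004,0.006,-0.010,0.002,-0.010,-0.002,1
-0.004,0.005,-0.018,0.002,-0.010,-0.002,1
-0.004,0.005,-0.029,0.002,-0.010,-0.002,1
-0.004,0.008,-0.041,0.002,-0.010,-0.002,1
-0.004,0.012,-0.053,0.002,-0.010,-0.002,1
-0.004,0.019,-0.064,0.002,-0.010,-0.002,1
-0.004,0.028,-0.074,0.002,-0.010,-0.002,1
-0.004,0.039,-0.082,0.002,-0.010,-0.002,1
-0.004,0.052,-0.088,0.002,-0.010,-0.002,1
-0.004,0.059,-0.090,0.002,-0.010,-0.002,1
-0.004,0.062,-0.091,0.002,-0.010,-0.002,1
```

View pics/a1.png

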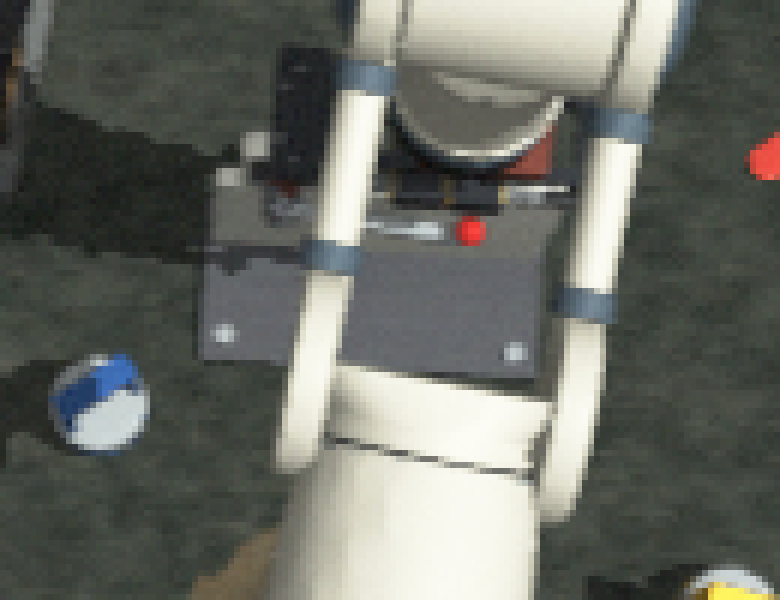

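The shut fingers are down behind the bar. The ball is still at camera pixel (298,168), so the hook hasn't been disturbed. Now I'll sweep it out.

Emit:
apply_moves --plan '[-0.004,0.006,-0.01,0,-0.01,0,1,-0.004,0.005,-0.018,0,-0.01,0,1,-0.004,0.005,-0.029,0,-0.01,0,1,-0.004,0.008,-0.041,0,-0.01,0,1,-0.004,0.012,-0.053,0,-0.01,0,1]'

```text
time_s: 3.28
eef_pos: [0.6109, -0.0611, 0.1808]
tool_rot: [0.055, 1.569, -0.053]
wrist_force: [1.9, -0.0, 0.0]
grip_width: 0.0008
```

```bash
python3 - <<'E'
from h import *
H=np.array([.650,.0035]); r=.072; yaw=-2.3
T=[]
for th in (55,65,75,85,90,92):
    a=np.radians(th); off=.005+.010*np.cos(a)+.0135*np.sin(a)
    l=r*np.array([-np.sin(a),-np.cos(a)])+off*np.array([np.cos(a),-np.sin(a)])
    p=H+Ro.from_euler('z',yaw,degrees=True).as_matrix()[:2,:2]@l
    T.append((*p,.18,-4))
rows(T,1)
E
```

```text
t 3.27 p [ 0.6109 -0.0611  0.1808] yaw/tilt [-3.93 -0.06  0.06] F [ 1.9 -0.   0. ] w 0.0008 q [-0.16  0.12  1.27  0.    1.75 -1.66]
0.001,0.007,-0.010,0.001,0.001,-0.001,1
0.001,0.016,-0.020,0.001,0.001,-0.001,1
0.001,0.027,-0.028,0.001,0.001,-0.001,1
0.001,0.040,-0.035,0.001,0.001,-0.001,1
0.001,0.047,-0.037,0.001,0.001,-0.001,1
0.001,0.049,-0.038,0.001,0.001,-0.001,1
```

Emit:
apply_moves --plan '[0,0.007,-0.01,0,0,0,1,0,0.016,-0.02,0,0,0,1,0,0.027,-0.028,0,0,0,1,0,0.04,-0.035,0,0,0,1,0,0.045,-0.037,0,0,0,1]'

```text
time_s: 3.9
eef_pos: [0.5766, -0.0127, 0.1808]
tool_rot: [0.054, 1.569, -0.052]
wrist_force: [1.6, -0.8, 1.6]
grip_width: -0.0001
```

```bash
python3 - <<'E'
from h import *
c=camera("top");save(c,"a2.png",(220,130,350,230),6)
c=camera("side");save(c,"a2s.png",(180,120,400,300),3)
rows([(.577,-.009,.18,-4)],1)
E
```

```text
t 4.0 p [ 0.5767 -0.0128  0.1807] yaw/tilt [-3.87 -0.01  0.08] F [-0.2 -0.5  0. ] w 0.0003 q [-0.08  0.02  1.37  0.    1.74 -1.59]
0.001,0.004,0.000,0.003,0.000,-0.002,1
```

View pics/a2.png

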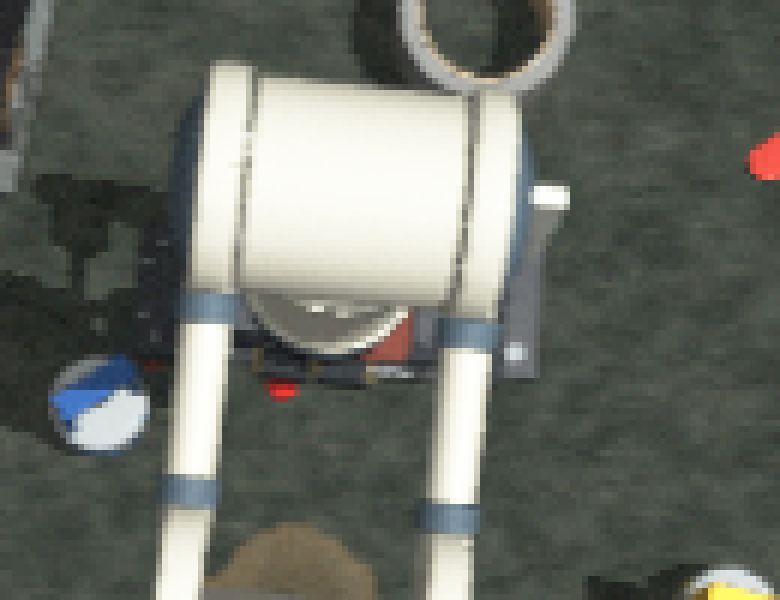

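View pics/a2s.png

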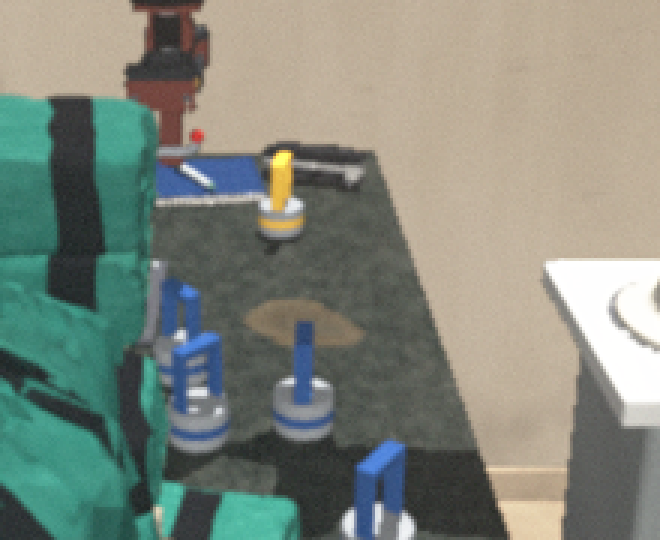

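The hook is nearly out, with the ball at camera pixel (267,195). I'll press it gently against its stop.

Emit:
apply_moves --plan '[0,0.001,0,0,0,0,1,0,0.002,0,0,0,0,1,0,0.003,0,0,0,0,1,0,0.004,0,0,0,0,1,0,0.005,0,0,0,0,1]'

```text
time_s: 4.62
eef_pos: [0.5768, -0.0085, 0.1805]
tool_rot: [0.054, 1.571, -0.054]
wrist_force: [-2.5, -5.8, 1.1]
grip_width: 0.0009
```

Emit:
apply_moves --plan '[0,0.001,0,0,0,0,1,0,0.002,0,0,0,0,1,0,0.002,0,0,0,0,1,0,0.002,0,0,0,0,1,0,0.002,0,0,0,0,1]'

```text
time_s: 5.25
eef_pos: [0.5767, -0.0085, 0.1805]
tool_rot: [0.053, 1.571, -0.058]
wrist_force: [-2.2, -8.9, -0.1]
grip_width: 0.0006
```

The hook is on its stop: the force rose with no further motion. I'll back off, lift clear and look.

Emit:
apply_moves --plan '[0,-0.02,0,0,0,0,1,0,-0.04,0,0,0,0,1,-0.04,-0.045,0,0,0,0,0,-0.1,-0.045,0,0,0,0,-0.5,-0.15,-0.045,-0.02,0,0,0,-1]'

```text
time_s: 5.88
eef_pos: [0.5539, -0.0526, 0.3321]
tool_rot: [0.054, 1.571, -0.058]
wrist_force: [1.0, 0.1, -0.2]
grip_width: 0.0271
```

```bash
python3 - <<'E'
from h import *
rows([(.456,.198,.33,-4),(.456,.198,.2,-4)],-1)
E
```

```text
t 5.88 p [ 0.5539 -0.0526  0.3321] yaw/tilt [-4.06  0.04 -0.16] F [ 1.   0.1 -0.2] w 0.0271 q [-0.15  0.03  1.1  -0.    2.01 -1.66]
0.002,0.243,-0.115,-0.001,-0.001,0.004,-1
0.132,0.243,-0.115,-0.001,-0.001,0.004,-1
```

Emit:
apply_moves --plan '[0,0.05,-0.025,0,0,0.004,-1,0,0.1,-0.05,0,0,0.004,-1,0,0.15,-0.07,0,0,0.004,-1,0,0.2,-0.095,0,0,0.004,-1,0,0.243,-0.115,0,0,0.004,-1]'

```text
time_s: 6.5
eef_pos: [0.4558, 0.1989, 0.3318]
tool_rot: [0.057, 1.57, -0.055]
wrist_force: [-0.3, 0.7, -0.3]
grip_width: 0.0768
```

```bash
python3 - <<'E'
from h import *
c=camera("top");save(c,"a3.png",(180,130,340,250),5)
np.savez("top3.npz",**c)
c=camera("side");save(c,"a3s.png",(180,100,400,280),3);np.savez("side3.npz",**c)
rows([(.456,.198,.2,-4),(.456,.198,.12,-4),(.456,.198,.06,-4)],-1)
E
```

```text
t 6.6 p [0.4552 0.2007 0.3318] yaw/tilt [-3.77  0.02  0.13] F [-0.4 -0.2 -0.3] w 0.0848 q [ 0.35 -0.13  1.26  0.    2.02 -1.16]
0.132,-0.003,0.001,0.005,-0.001,-0.003,-1
0.212,-0.003,0.001,0.005,-0.001,-0.003,-1
0.272,-0.003,0.001,0.005,-0.001,-0.003,-1
```

View pics/a3.png

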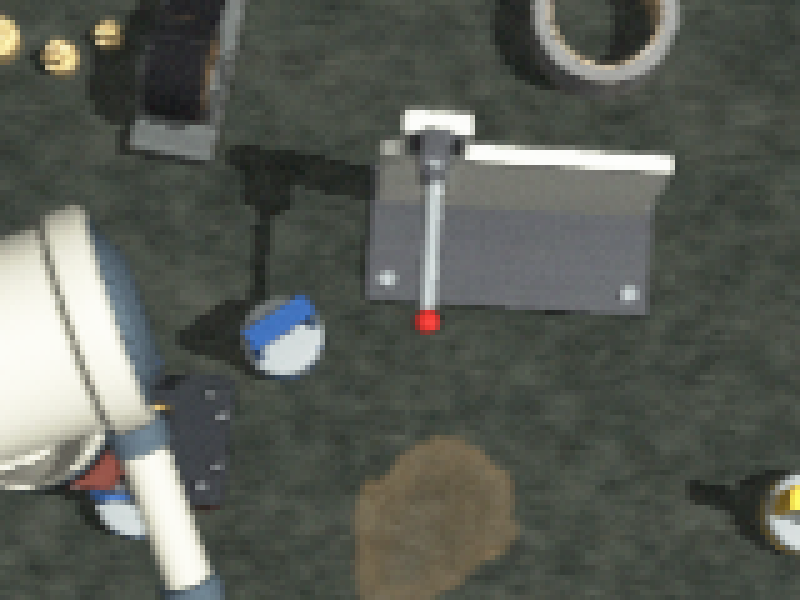

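View pics/a3s.png

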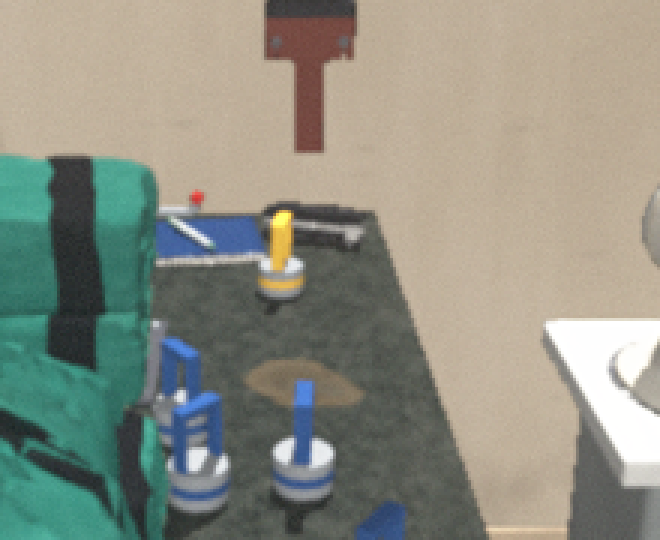

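The hook stands square: its bar runs from crop (433,175) to the ball at crop (428,321), perpendicular to the board. The open gripper is above the blue weight. Descending to grip.

Emit:
apply_moves --plan '[0.05,-0.003,0.001,0,0,0,-1,0.11,-0.003,0.001,0,0,0,-1,0.17,-0.003,0.001,0,0,0,-1,0.225,-0.003,0.001,0,0,0,-1,0.25,-0.003,0.001,0,0,0,-1]'

```text
time_s: 7.22
eef_pos: [0.4547, 0.1962, 0.0778]
tool_rot: [0.053, 1.575, -0.052]
wrist_force: [-0.3, 0.9, 0.4]
grip_width: 0.0881
```

```bash
python3 - <<'E'
from h import *
c=load("top3.npz")
for ce,a,P,px in blobs(c,(0,150,100),(6,255,255),0.15,0.3,4): print(ce,a,pt(c,*ce,.215))
f=lambda x,y,z: pt(c,180+x/5-.5,130+y/5-.5,z)[:2]*1000
print("hinge est",f(433,165,.2),"bar",f(433.5,190,.205),f(429.5,300,.205),f(428,321,.215))
rows([(.456,.198,.057,-4)],-1)
c=camera("side");save(c,"a4s.png",(200,140,380,330),3)
E
```

```text
[264.58823529 193.88235294] 17 [0.55172098 0.00840933 0.215     ]
hinge est [652.94067695   4.96345928] bar [635.96371584   4.54849958] [567.00697049   5.86601029] [552.31577793   6.86425594]
t 7.22 p [0.4547 0.1962 0.0778] yaw/tilt [-3.84  0.29  0.04] F [-0.3  0.9  0.4] w 0.0881 q [ 0.34 -0.17  1.74  0.    1.57 -1.17]
0.021,0.002,0.001,0.004,-0.007,-0.000,-1
```

View pics/a4s.png

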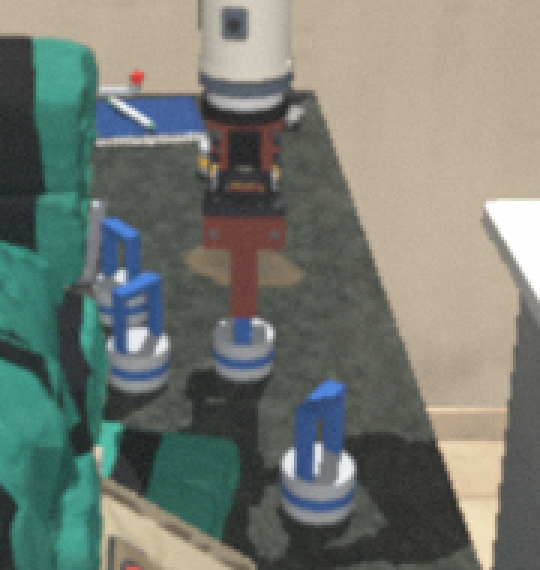

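In the side view the near finger lines up with the blue handle, at about crop (243,320). Lowering and closing.

Emit:
apply_moves --plan '[0.012,0.002,0.001,0,-0.007,0,-1,0.021,0.002,0.001,0,-0.007,0,-1,0.021,0.002,0.001,0,-0.007,0,1,0.021,0.002,0.001,0,-0.007,0,1,0.021,0.002,0.001,0,-0.007,0,1]'

```text
time_s: 7.9
eef_pos: [0.4553, 0.1981, 0.0554]
tool_rot: [0.052, 1.571, -0.053]
wrist_force: [0.5, 0.6, -0.7]
grip_width: 0.0611
```

Emit:
apply_moves --plan '[0,0,0,0,0,0,1,0,0,0,0,0,0,1,-0.005,0,0,0,0,0,1,-0.015,0,0,0,0,0,1,-0.025,0,0,0,0,0,1]'

```text
time_s: 8.52
eef_pos: [0.4551, 0.198, 0.0807]
tool_rot: [0.052, 1.572, -0.053]
wrist_force: [0.1, 0.3, -3.8]
grip_width: 0.0475
```

```bash
python3 - <<'E'
from h import *
c=camera("side");save(c,"a5s.png",(200,140,380,330),3)
rows([(.456,.198,.2,-4)],1)
E
```

```text
t 8.57 p [0.4559 0.1983 0.0826] yaw/tilt [-3.83 -0.05  0.03] F [ 0.1  0.4 -3.2] w 0.048 q [ 0.34 -0.17  1.73  0.    1.58 -1.16]
-0.117,-0.000,0.000,0.004,0.001,-0.001,1
```

View pics/a5s.png

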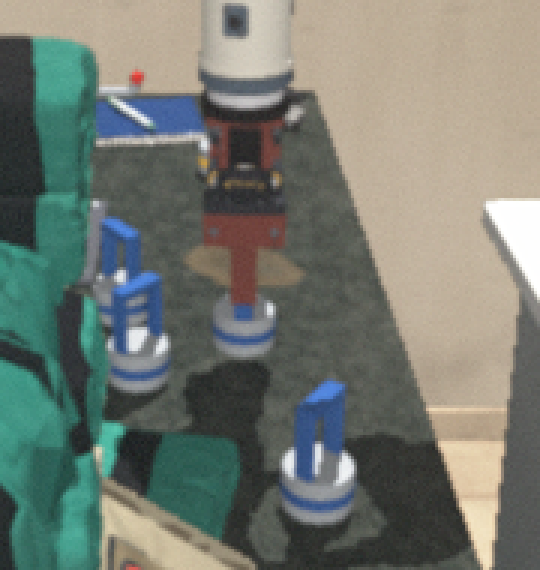

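The grip holds at a width of 48 mm, and the weight is lifted clear of the worktop (about 3.5 N). Now carrying it to the front of the hook.

Emit:
apply_moves --plan '[-0.04,0,0,0,0,0,1,-0.08,0,0,0,0,0,1,-0.11,-0.01,0,0,0,0,1,-0.122,-0.04,0,0,0,0,1,-0.122,-0.08,0.005,0,0,0,1]'

```text
time_s: 9.2
eef_pos: [0.4559, 0.118, 0.2067]
tool_rot: [0.052, 1.566, -0.05]
wrist_force: [-0.1, -0.3, -4.0]
grip_width: 0.0479
```

```bash
python3 - <<'E'
from h import *
rows([(.485,.007,.205,-2.3)],1)
E
```

```text
t 9.2 p [0.4559 0.118  0.2067] yaw/tilt [-3.72 -0.24  0.07] F [-0.1 -0.3 -4. ] w 0.0479 q [ 0.18 -0.26  1.59  0.    1.81 -1.33]
0.002,-0.109,0.036,-0.032,0.005,-0.002,1
```

Emit:
apply_moves --plan '[0.002,-0.03,0.005,-0.01,0.005,-0.002,1,0.002,-0.06,0.015,-0.02,0.005,-0.002,1,0.002,-0.09,0.022,-0.032,0.005,-0.002,1,0.002,-0.109,0.026,-0.032,0.005,-0.002,1,0.002,-0.109,0.026,-0.032,0.005,-0.002,1]'

```text
time_s: 9.82
eef_pos: [0.4749, 0.0065, 0.2048]
tool_rot: [0.033, 1.57, -0.033]
wrist_force: [-0.4, 0.4, -3.7]
grip_width: 0.0484
```

```bash
python3 - <<'E'
from h import *
c=camera("top");save(c,"a6.png",(220,130,350,230),6)
c=camera("side");save(c,"a6s.png",(220,110,340,210),6)
for ce,a,P,px in blobs(c,(0,150,100),(6,255,255),0.15,0.3,4): print("ball",ce,a,P.mean(0),pt(c,*ce,.215))
rows([(.53,.007,.205,-2.3),(.56,.0065,.205,-2.3),(.596,.006,.205,-2.3)],1)
E
```

```text
ball [245.11111111 165.33333333] 9 [0.5517718  0.01122748 0.21667471] [0.55189434 0.00626665 0.215     ]
t 9.93 p [0.4747 0.0079 0.2048] yaw/tilt [-2.29 -0.02  0.02] F [ 0.5 -0.9 -4.8] w 0.048 q [-0.06 -0.25  1.59  0.    1.81 -1.59]
-0.000,0.001,0.055,0.000,0.000,-0.001,1
-0.000,0.002,0.085,0.000,0.000,-0.001,1
-0.000,0.003,0.121,0.000,0.000,-0.001,1
```

View pics/a6.png

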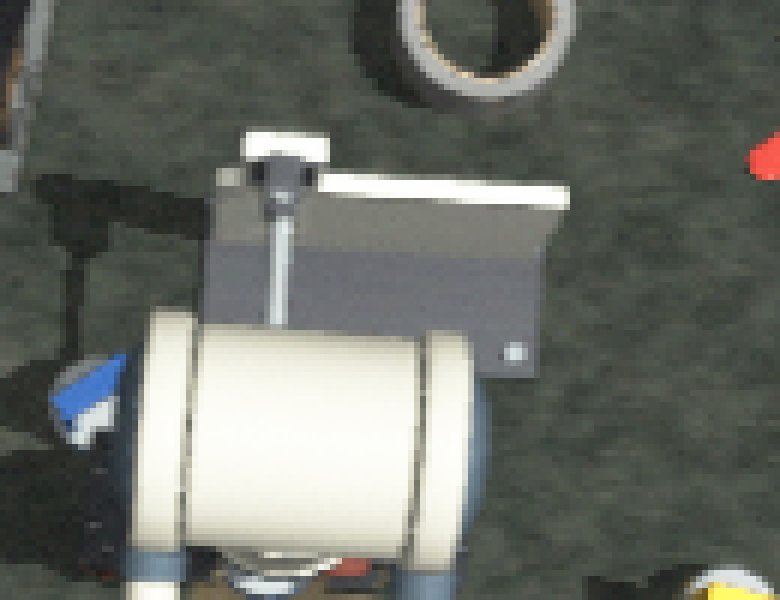

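View pics/a6s.png

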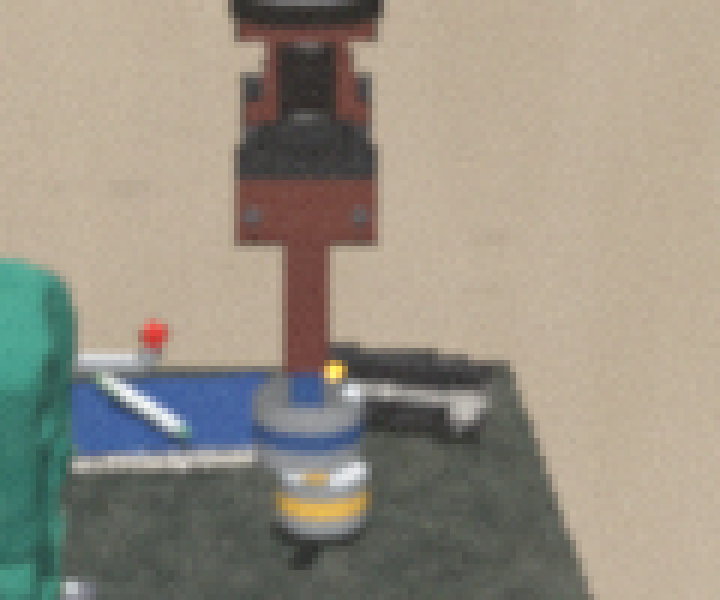

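In the side crop the bar is level at y≈360 and the ball is at (153,335). The held disc's top is at about y≈380, below the bar, and the hidden window spans both bar and ball. Threading it on.

Emit:
apply_moves --plan '[0,0.001,0.02,0,0,0,1,0,0.001,0.04,0,0,0,1,0,0.001,0.055,0,0,0,1,0,0.001,0.07,0,0,0,1,0,0.001,0.085,0,0,0,1]'

```text
time_s: 10.55
eef_pos: [0.5601, 0.0067, 0.2048]
tool_rot: [0.031, 1.57, -0.03]
wrist_force: [-0.5, -0.1, -5.3]
grip_width: 0.0479
```

```bash
python3 - <<'E'
from h import *
c=camera("side");save(c,"a7s.png",(220,110,340,210),6)
rows([(.596,.006,.205,-2.3),(.596,.006,.174,-2.3)],1)
E
```

```text
t 10.6 p [0.5614 0.0066 0.2043] yaw/tilt [-2.21 -0.06  0.05] F [ 0.8  1.2 -3.9] w 0.0479 q [-0.05 -0.02  1.37  0.    1.78 -1.58]
-0.001,0.001,0.035,0.002,0.001,-0.001,1
0.030,0.001,0.035,0.002,0.001,-0.001,1
```

View pics/a7s.png

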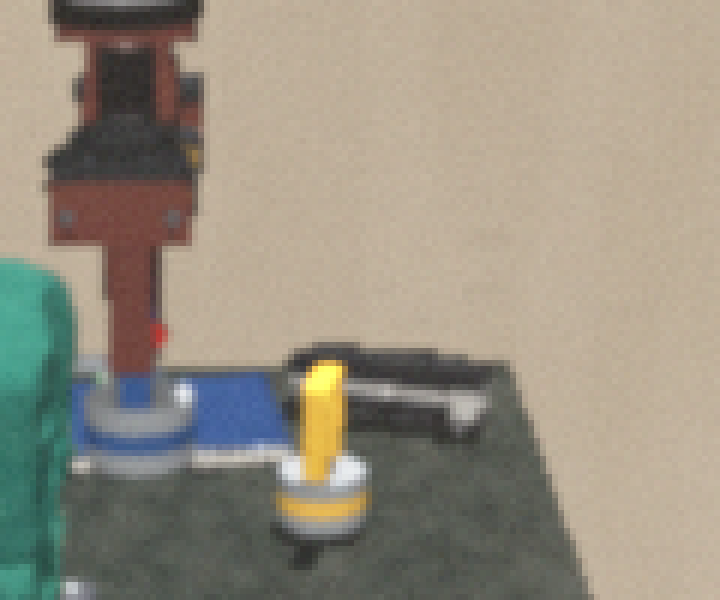

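The ball is still at crop (158,335), with the handle already past it and no contact force. Continuing to the seat and lowering most of the way.

Emit:
apply_moves --plan '[0,0.001,0.018,0,0,0,1,0,0.001,0.035,0,0,0,1,0.005,0.001,0.035,0,0,0,1,0.015,0.001,0.035,0,0,0,1,0.024,0.001,0.035,0,0,0,1]'

```text
time_s: 11.22
eef_pos: [0.5957, 0.0066, 0.1794]
tool_rot: [0.031, 1.57, -0.029]
wrist_force: [-0.1, 0.3, -3.7]
grip_width: 0.0477
```

Emit:
apply_moves --plan '[0.001,0,0,0,0,0,1,0.002,0,0,0,0,0,1,0.003,0,0,0,0,0,1,0.004,0,0,0,0,0,1,0.004,0,0,0,0,0,1]'

```text
time_s: 11.85
eef_pos: [0.5957, 0.0065, 0.1754]
tool_rot: [0.031, 1.57, -0.029]
wrist_force: [0.8, 0.4, -4.2]
grip_width: 0.0482
```

Not yet resting on the bar. I'll lower it slowly until the load comes off.

Emit:
apply_moves --plan '[0.001,0,0,0,0,0,1,0.0015,0,0,0,0,0,1,0.002,0,0,0,0,0,1,0.002,0,0,0,0,0,1,0.002,0,0,0,0,0,1]'

```text
time_s: 12.48
eef_pos: [0.5959, 0.0065, 0.1746]
tool_rot: [0.031, 1.569, -0.029]
wrist_force: [-1.6, 0.5, 5.7]
grip_width: 0.0476
```

The weight is seated: the force changed from -4 to +5.7 N. Relax to the current pose, release slowly.

Emit:
apply_moves --plan '[0,0,0,0,0,0,1,0,0,0,0,0,0,-0.2,0,0,0,0,0,0,-0.3,0,0,0,0,0,0,-0.5,0,0,0,0,0,0,-0.7]'

```text
time_s: 13.1
eef_pos: [0.596, 0.0065, 0.1744]
tool_rot: [0.031, 1.569, -0.029]
wrist_force: [0.7, -0.3, -0.3]
grip_width: 0.0721
```

```bash
python3 - <<'E'
from h import *
c=camera("side");save(c,"a8s.png",(200,110,320,210),6)
rows([(.595,.0065,.30,-2.3)],-0.7)
E
```

```text
t 13.15 p [0.596  0.0065 0.1745] yaw/tilt [-2.2  -0.1   0.05] F [0.2 0.5 0.4] w 0.0739 q [-0.05  0.07  1.33  0.    1.73 -1.58]
-0.126,0.000,-0.001,0.002,0.002,-0.001,-0.7
```

View pics/a8s.png

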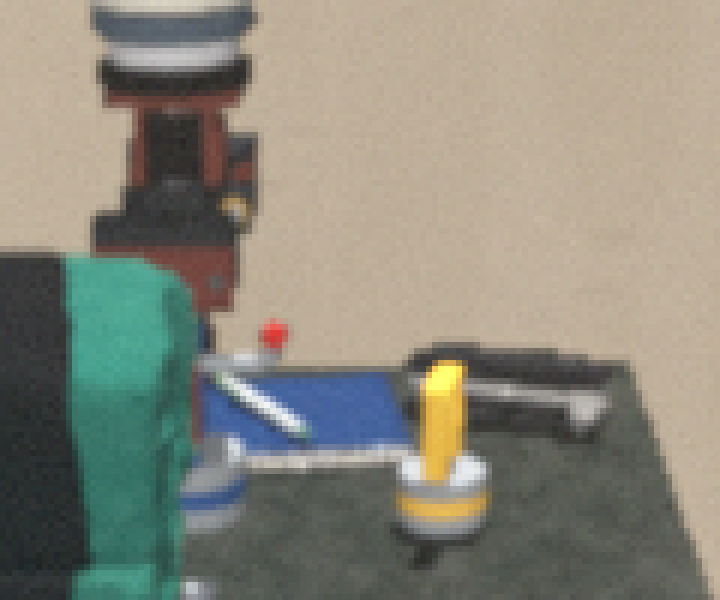

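The weight hangs on the bar below the ball, with its disc at crop (215,480), and the gripper is open. Retreating straight up.

Emit:
apply_moves --plan '[-0.015,0,0,0,0,0,-0.8,-0.035,0,0,0,0,0,-0.8,-0.07,0,0,0,0,0,-0.8,-0.11,0,0,0,0,0,-0.8,-0.15,0,0,0,0,0,-0.8]'

```text
time_s: 13.78
eef_pos: [0.5955, 0.0064, 0.3279]
tool_rot: [0.031, 1.567, -0.029]
wrist_force: [0.6, -0.1, 0.9]
grip_width: 0.0789
```

Emit:
apply_moves --plan '[-0.01,-0.03,-0.03,0,0,0,-0.8,-0.01,-0.07,-0.06,0,0,0,-0.8,-0.01,-0.11,-0.1,0,0,0,-0.8,-0.01,-0.16,-0.13,0,0,0,-0.8,-0.01,-0.2,-0.15,0,0,0,-0.8]'

```text
time_s: 14.4
eef_pos: [0.4364, -0.189, 0.3397]
tool_rot: [0.03, 1.563, -0.031]
wrist_force: [0.7, -0.2, -0.7]
grip_width: 0.0793
```

Emit:
apply_moves --plan '[0,0,0,0,0,0,-0.8,0,0,0,0,0,0,-0.8,0,0,0,0,0,0,-0.8,0,0,0,0,0,0,-0.8,0,0,0,0,0,0,-0.8]'

```text
time_s: 15.02
eef_pos: [0.4368, -0.1884, 0.3396]
tool_rot: [0.029, 1.564, -0.03]
wrist_force: [-0.3, 1.0, -0.2]
grip_width: 0.0787
```

```bash
python3 - <<'E'
from h import *
for k in range(2):
    c=camera("top");save(c,f"a9{k}.png",(180,130,370,250),4)
    for n,lo,hi in(("ball",(0,150,100),(6,255,255)),("blue",(105,120,60),(125,255,255)),("yellow",(22,150,120),(32,255,255))):
        for ce,a,P,px in blobs(c,lo,hi,0.06,0.3,4): print(n,ce.round(1),a,P.mean(0).round(4))
    d=camera("side");save(d,f"a9s{k}.png",(200,110,320,210),6)
print(state()["time_s"])
E
```

```text
ball [264.6 193.9] 16 [0.5509 0.0084 0.219 ]
ball [ 85.  197.5] 6 [0.5451 0.5945 0.1031]
blue [264.9 179.9] 79 [0.5952 0.0083 0.2134]
blue [235.  194.2] 67 [0.5681 0.1028 0.0957]
blue [200.9 198.7] 62 [0.5506 0.2154 0.0934]
blue [144.4 239.8] 79 [0.4112 0.3942 0.0931]
ball [264.6 193.9] 17 [0.551  0.0085 0.2193]
ball [ 85.  197.5] 6 [0.5451 0.5943 0.1035]
blue [265.  179.9] 77 [0.5952 0.0079 0.214 ]
blue [234.9 194.2] 66 [0.568  0.1032 0.0948]
blue [200.8 198.7] 63 [0.5509 0.2155 0.0937]
blue [144.6 239.9] 78 [0.4111 0.3937 0.0932]
15.225
```

View pics/a91.png

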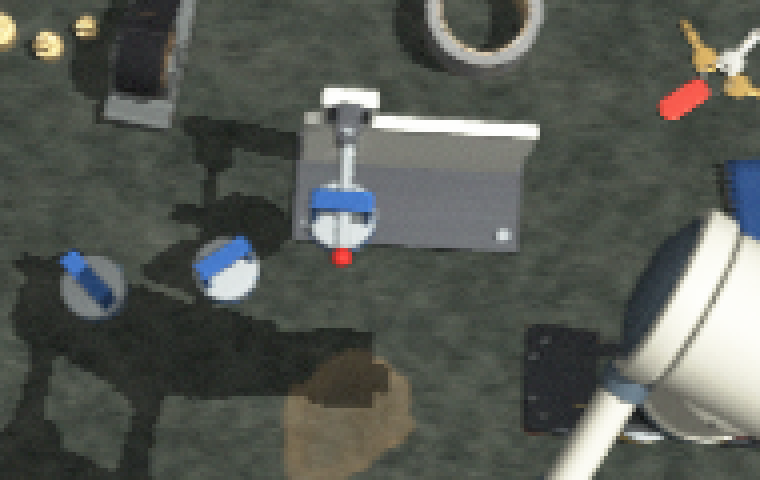

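View pics/a9s1.png

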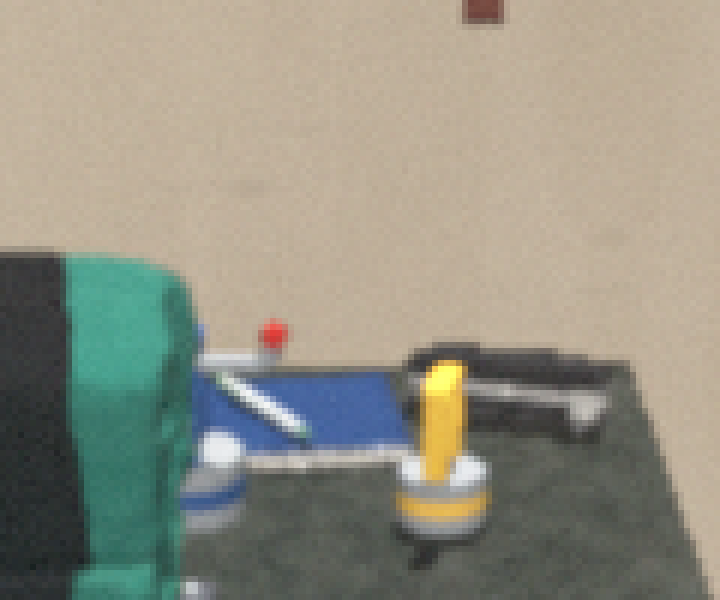

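The top view shows the blue handle across the bar at crop (343,202), with the ball in front at (342,257). The two frames agree. One more idle second, then a last comparison.

Emit:
apply_moves --plan '[0,0,0,0,0,0,-0.8,0,0,0,0,0,0,-0.8,0,0,0,0,0,0,-0.8,0,0,0,0,0,0,-0.8,0,0,0,0,0,0,-0.8]'

```text
time_s: 15.85
eef_pos: [0.4365, -0.1889, 0.3396]
tool_rot: [0.029, 1.563, -0.031]
wrist_force: [0.5, 0.3, -0.1]
grip_width: 0.0791
```

Emit:
apply_moves --plan '[0,0,0,0,0,0,-0.8,0,0,0,0,0,0,-0.8,0,0,0,0,0,0,-0.8,0,0,0,0,0,0,-0.8,0,0,0,0,0,0,-0.8]'

```text
time_s: 16.48
eef_pos: [0.4365, -0.1888, 0.3397]
tool_rot: [0.029, 1.563, -0.031]
wrist_force: [0.4, -0.2, -0.4]
grip_width: 0.0792
```

```bash
python3 - <<'E'
from h import *
c=camera("top")
for n,lo,hi in(("ball",(0,150,100),(6,255,255)),("blue",(105,120,60),(125,255,255))):
    for ce,a,P,px in blobs(c,lo,hi,0.15,0.3,4): print(n,ce.round(1),a,P.mean(0).round(4))
d=camera("side"); s0=load("side0.npz")
for k in(s0,d):
    for ce,a,P,px in blobs(k,(20,150,100),(34,255,255),0.02,0.12,20): print("yellow",ce.round(1),a,P.mean(0).round(4))
print(sign_off())
E
```

```text
ball [264.6 193.9] 17 [0.5512 0.0085 0.2182]
blue [265.  179.9] 77 [0.5952 0.0079 0.2139]
yellow [273.3 179.8] 94 [ 0.4549 -0.2601  0.0671]
yellow [273.4 180. ] 87 [ 0.4546 -0.2596  0.0665]
the job is handed in; nothing more can be done
None
```

The job is done and handed in at about 16.6 s. I swung the hook out to its stop with the shut fingers, hung the blue weight nearest the base on it by its handle, let go and moved the arm clear.

- **Hook:** it stayed out at its stop. The red ball sits at (0.551, 0.008), which puts the bar square to the board to within the measurement error.
- **Blue weight:** its handle hangs at x ≈ 0.595, about 55 mm from the hinge, and its position stayed the same over the last 1.3 s.
- **Yellow weight:** it is unmoved to within 1 mm of its start position.
- **Robot:** it was touching nothing, and the wrist force was near zero.

No check failed. The bag partly hides the hanging weight in the side view, so how it hangs is confirmed mainly from the top view.

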